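Pull the spent filter plate and hold it over the drip tray

TASK

Lift the green flap of the white water-filter housing well open so that it stays up, and draw out the spent filter plate, the one with the orange tab, leaving the blue-tabbed one in its slot. Carry it to the drip tray and finish while still holding it: upright, its lower edge roughly 10 cm above the tray, over the tray's middle and lined up with the tray's length so that every drip lands in it. Leave the flap open, and do not shift the tray, mug, jar or bowl.

Things in the scene. Friction and masses are not known exactly. Their poses are not given: they have to be found in the camera images.
- housing: White fixed housing, 110 (x) by 210 (y) by 115 mm high, walls 8 mm, top open under the flap. Origin: centre of its underside; front (-x, green dots) faces the robot. Inner floor 12 mm up, with two slots 40 mm to either side of the middle along y, guides up to 62 mm; each holds one plate, broad side along x, either in either. 57 mm from a tab's middle to the end wall, 80 mm from tab to tab.
- flap (a joint): Hinge of the green flap (110 mm long, 210 wide, 5 thick) that covers the housing, rad: 0 shut, 1.57 straight up, 2.0 fully open (leaning away from the robot). It starts shut or slightly ajar. It weighs 120 g and has a stiff hinge (about 0.16 N m), so it stays at any angle; about 2 N at the bar moves it.
- flap_bar (a point): Middle of the flap's round dark steel pull bar, 12 mm thick, 108 mm long, along the housing's y; 92 mm of it is clear between its two arms. It stands 50 mm out from the flap's front edge and the housing's front, free air around and beneath, 119 mm above the counter when shut. It turns about the hinge at 160 mm radius; gripped lightly it turns between the fingers.
- flap_hinge (a point): Middle of the flap's hinge line, along the top of the housing's far (+x) edge, 55 mm behind the housing's middle, 115 mm above the counter; the line runs along the housing's y.
- spent: Spent filter plate: grey frame with brown mesh, 82 (its x) by 8 (its y) by 70 mm high (z), with an orange tab on top; 98 mm high in all, about 100 g. Origin: centre of its lower edge, 12 mm above the counter in the slot. It stands loose in its slot, 2 mm of play to each side, and comes out straight up. Hidden while the flap is shut.
- spent_tab (a point): Middle of the orange tab of the spent plate, 30 (x) by 10 (y) by 28 mm (z), 85 mm above the plate's lower edge, and so 18 mm below the housing's rim; pinch it across its 10 mm (y).
- fresh: The other filter plate, same shape, white frame, white mesh and blue tab. Origin: centre of its lower edge. It stays in its slot.
- tray: Shallow loose aluminium drip tray on the counter, 220 (its x) by 110 (its y) by 16 mm high, 0.7 kg. Origin: centre of its underside, x along its length.
- mug: Steel mug, 76 mm across, 80 mm high, standing upright. Origin: centre of its underside. To be left alone.
- jar: Amber glass jar with brass cap, 60 mm across, 85 mm high. Origin: centre of its underside. To be left alone.
- bowl: Blue bowl, 96 mm across, 45 mm high. Origin: centre of its underside. To be left alone.
Things that resemble listed ones, but are neither listed nor needed, are in the scene too. What is shaped like the tray but black, purple or turquoise is not meant.

How it is judged (in metres and radians):
On the way, in this order (a step that is already met when the one before it is completed fails the run):
1. the flap stands open (more than 1.2 rad) (value of joint flap above 1.2 rad), for 0.2 s.
2. the orange-tabbed plate is out of the housing, in the fingers (its lower edge above 125 mm) (height (world z) of spent above 0.125 m and contact force between the fingers and spent above 0.5 N), for 0.1 s.
At the end, for the whole second after the job is handed in: Orange-tabbed plate held still, upright within 0.2 rad, clear of tray and housing, lower edge 60 to 180 mm above the counter, within 30 mm of the tray's middle and 0.25 rad of its length; flap open over 1.2 rad; blue plate within 20 mm, tray, mug, jar and bowl within 30 mm of their starts (contact force between the fingers and spent above 0.5 N and contact force between spent and tray below 0.05 N and contact force between spent and housing below 0.05 N and horizontal distance between spent and tray below 0.03 m and height (world z) of spent between 0.06 and 0.18 m and angle between spent's own z axis and vertical below 0.2 rad and angle between the x axis of spent and the x axis of tray, either way round below 0.25 rad and linear speed of spent below 0.03 m/s and value of joint flap above 1.2 rad and z of fresh in the frame of housing below 0.02 m and distance of fresh from where it was at the start of the episode below 0.02 m and distance of each of mug, jar, bowl, tray from where it was at the start of the episode below 0.03 m); the arm keeps its last pose, push and grip.
It fails at once if the mug is shifted by more than 30 mm (distance of mug from where it was at the start of the episode above 0.03 m).
It fails at once if the jar is shifted by more than 30 mm (distance of jar from where it was at the start of the episode above 0.03 m).
It fails at once if the bowl is shifted by more than 30 mm (distance of bowl from where it was at the start of the episode above 0.03 m).
It fails at once if the drip tray is shifted by more than 30 mm (distance of tray from where it was at the start of the episode above 0.03 m).
It fails at once if the blue-tabbed plate is moved out of its slot (more than 20 mm) (distance of fresh from where it was at the start of the episode above 0.02 m).
It also fails if it takes over 50 s, if anything falls off the work surface, if the arm or the gripper's body presses on something with over 40 N, if the wrist force passes 120 N, or if a joint passes its speed limit or range.

ROBOT

A 6-joint arm with a two-finger parallel gripper is mounted at the origin on the work surface. World frame = base frame: x ahead of the robot, y to its left, z up, the work surface at z = 0. Lengths are in mm, angles in rad, forces in N, time in s.
With the tool pointing down it reaches from about 350 to 975 mm from the base axis. Payload 7.1 kg.
Tool frame: the origin (TCP) lies at the very end of the fingers, on their centre line; the grasp point (between the pads) lies 19 mm behind it (ctrl.pinch_z is the distance from the TCP to the grasp point, in mm); z points along the fingers, y is the direction in which the jaws open and shut (so a half turn about z gives the same grasp; the last joint's range is limited). The gripper opens to 88 mm and grips with 3 to 60 N. Pads are 20 mm wide; open, the fingers measure 115 mm over their backs; the gripper's body (75 mm by 178 mm) begins 61 mm behind the grasp point.
Start: joints at [-1.201, 0.423, 1.63, -0, 1.089, -0.019], TCP at [236.94, -578.329, 222.675] pointing down, gripper open.
Joint ranges: [-3, 3], [-0.9, 2.11], [0.09, 2.58], [-1.31, 4.45], [0.11, 2.69], [-2.54, 2.54]. Speed limits (rad/s): [2.39, 2.39, 3.01, 3.14, 3.14, 3.14].

INTERFACE

Orientations are given as a rotation vector (axis times angle).
In Python, from workcell import ctrl gives the robot as it stands.
- The arm moves only by the shell command python3 -m inch 'ROWS' [OPENING]. ROWS is JSON, a list of rows, each an object with "xyz": the shift along the tool's x, y, z in cm, a list of three; "spin": the turn about the tool's z in degrees. A call has 1 to 20 rows; each row is the pose to reach, as a shift and turn from the pose measured when the call began, along the tool's axes at that moment; what a row does not reach only later rows make up. A row lasts 1/10 s, in which the tool goes at most 50 mm and 8.59 degrees, less where a joint would pass 70% of its speed; a pose out of reach is approached as far as the arm can. A call with a gripper value outside its range is refused whole. OPENING is the closure, from 0 (fully open) to 1 (shut), set as the call begins (- or left out, the last holds). The fingers move at their own pace and stop on an object; the grip force is fixed at half the most. Time passes only in rows, so rows that repeat a pose let the fingers close. It gives the time, the measured TCP pose, the force and the opening at its end, in the units of the state.
- ctrl.get_obs(): the state, without advancing time (a new reading comes with each control period).
- ctrl.get_image(name): name is "scene" or "top"; returns the picture (400x640x3 uint8, red, green, blue); there is no depth.
- ctrl.camera_info(name): a dict with "camera_matrix" (3x3 intrinsics, pixels), "R" (3x3) and "t" (3): a world point X has camera coordinates R X + t. Camera axes: x right, y down, z forward; pixel columns grow to the right and rows downward; lengths in mm; the calibration is good to about 2 mm. A picture is of the moment at which its call begins. camera_info takes no time and is no camera call.
- ctrl.close_job(): hands the job in, once; it reports no verdict.
The state is a dict: "t": time; "qpos": joint angles; "qvel": joint speeds; "joint_torque": joint torques, N m; "ee_pos": TCP position; "orientation": TCP orientation; "ft_force": force on the tool from outside, world axes, zero at the start; "moment": the same for the moment, N m; "width": finger opening in mm.
Only numpy, scipy, OpenCV 4.12 (cv2) and the standard library are available. Lean on these libraries where they do the work, as an engineer would, in place of code of your own. Each camera call takes 0.05 s, during which the arm holds its last target. There are 200 camera calls.

## Working session

There is one attempt and no reset: what is moved stays moved. The work goes in short steps, Python scripts to look and compute and a shell command to move; the robot and the scene stay as the last step left them, time stands still between calls to the robot, and variables do not carry over. Pictures are saved under pics/ and viewed, about 8 in all and at most 12, crops included, and the job is handed in when it is done.

```bash
ls; mkdir -p pics; python3 - <<'E'
from workcell import ctrl
import cv2,numpy as np
for n in("scene","top"):
    im=ctrl.get_image(n); cv2.imwrite(f"pics/{n}0.png",im[:,:,::-1]); 
    c=ctrl.camera_info(n); print(n,np.round(c["camera_matrix"],1).tolist(),np.round(c["R"],3).tolist(),np.round(c["t"],1).tolist())
print(ctrl.get_obs())
E
```

```text
pics
scene [[476.2, 0.0, 318.7], [0.0, 476.2, 196.8], [0.0, 0.0, 1.0]] [[0.882, 0.472, -0.017], [0.254, -0.504, -0.825], [-0.398, 0.723, -0.565]] [-431.1, -74.3, 1474.3]
top [[463.7, 0.0, 325.5], [0.0, 463.7, 195.3], [0.0, 0.0, 1.0]] [[0.028, -1.0, 0.006], [-0.991, -0.028, -0.134], [0.134, -0.002, -0.991]] [-58.3, 511.1, 1217.0]
{'t': 0.1, 'qpos': array([-1.20099958e+00,  4.23737810e-01,  1.63057126e+00, -9.11445500e-06,
        1.08863590e+00, -1.90161940e-02]), 'qvel': array([-6.22031349e-04, -2.03991053e-03, -1.38268822e-03, -2.00918181e-05,
       -1.39570345e-03,  9.23433803e-04]), 'joint_torque': array([ 8.40668326e-04, -5.45616317e+01, -2.74323839e+01,  6.45527872e-02,
        1.87988573e-02, -5.12551264e-05]), 'ee_pos': array([ 236.76645966, -577.88810862,  222.01268708]), 'orientation': array([-3.08110650e+00, -6.06655671e-01,  3.82982478e-04]), 'ft_force': array([-0.15019472,  0.25344858,  0.17337077]), 'moment': array([ 0.02305558, -0.02158905, -0.032925  ]), 'width': 88.2041270814072}
```

View pics/scene0.png

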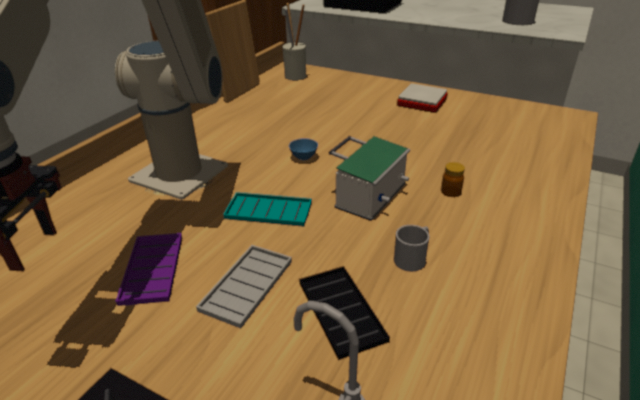

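View pics/top0.png

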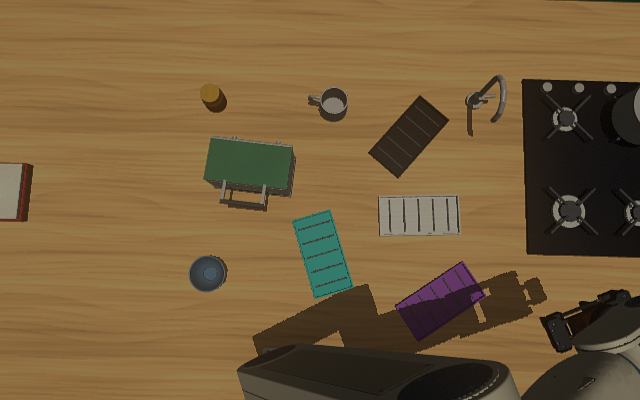

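The top view shows the housing with its green flap around (250,165) and the pull bar at (244,207). The tray-shaped things are silver (419,215), turquoise (322,254), purple (440,300) and black (408,137). Only the silver one fits the aluminium tray. Next I measure the positions and make one enlarged crop to confirm.

```bash
cat > h.py <<'E'
from workcell import ctrl
import cv2,numpy as np
from scipy.spatial.transform import Rotation as Ro
def ray(n,uv):
    c=ctrl.camera_info(n);K,R,t=map(np.array,(c["camera_matrix"],c["R"],c["t"]))
    d=R.T@np.linalg.solve(K,[uv[0],uv[1],1.]);return -R.T@t,d
def plane(n,uv,z):
    o,d=ray(n,uv);return o+d*(z-o[2])/d[2]
def tri(a,b):
    o1,d1=ray("scene",a);o2,d2=ray("top",b)
    s=np.linalg.lstsq(np.c_[d1,-d2],o2-o1,rcond=None)[0];p,q=o1+s[0]*d1,o2+s[1]*d2
    return (p+q)/2,np.linalg.norm(p-q)
def proj(n,X):
    c=ctrl.camera_info(n);p=np.array(c["camera_matrix"])@(np.array(c["R"])@X+np.array(c["t"]));return p[:2]/p[2]
def biggest(m):
    cs=cv2.findContours(m.astype(np.uint8),cv2.RETR_EXTERNAL,cv2.CHAIN_APPROX_NONE)[0];return max(cs,key=cv2.contourArea)
E
python3 - <<'E'
from h import *
np.set_printoptions(precision=1,suppress=True)
im=cv2.imread("pics/top0.png");hsv=cv2.cvtColor(im,cv2.COLOR_BGR2HSV)
roi=np.zeros(im.shape[:2],bool);roi[120:215,190:310]=1
c=biggest(roi&(hsv[...,0]>45)&(hsv[...,0]<85)&(hsv[...,1]>70))
w=np.array([plane("top",p,120)[:2] for p in c[:,0]],np.float32);r=cv2.minAreaRect(w);print("flap z120",r,cv2.boxPoints(r))
print("approx",cv2.approxPolyDP(c,4,True)[:,0].tolist())
roi[:]=0;roi[185:245,365:475]=1
c=biggest(roi&(hsv[...,1]<60)&(hsv[...,2]>80))
w=np.array([plane("top",p,16)[:2] for p in c[:,0]],np.float32);r=cv2.minAreaRect(w);print("tray",r,cv2.boxPoints(r))
a=cv2.resize(im[120:250,190:310],None,fx=4,fy=4,interpolation=cv2.INTER_CUBIC)
b=cv2.resize(im[185:245,365:475],None,fx=3,fy=3)
s=cv2.imread("pics/scene0.png");b2=cv2.resize(s[130:220,325:415],None,fx=3.5,fy=3.5)
o=np.zeros((560,800,3),np.uint8);a=a[:,:460];o[:a.shape[0],:a.shape[1]]=a;o[:180,465:795]=b;o[190:505,470:785]=b2;cv2.imwrite("pics/c1.png",o)
E
```

```text
flap z120 ((578.2836303710938, 155.6908721923828), (210.05079650878906, 107.376953125), 84.7279281616211) [[515.2  56. ]
 [622.1  46.2]
 [641.4 255.3]
 [534.5 265.2]]
approx [[211, 138], [204, 178], [286, 188], [290, 147]]
tray ((469.0957336425781, -300.45355224609375), (109.23947143554688, 219.83096313476562), 2.543534755706787) [[ 409.7 -193.1]
 [ 419.4 -412.7]
 [ 528.5 -407.8]
 [ 518.8 -188.2]]
```

View pics/c1.png

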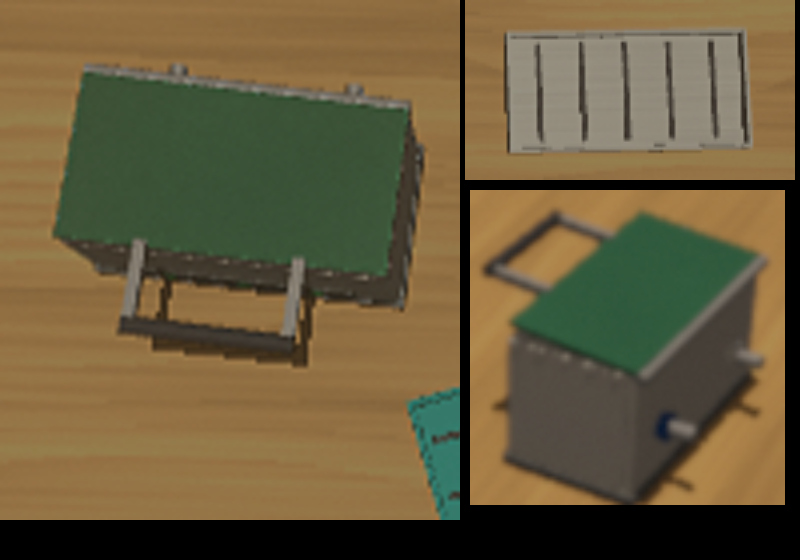

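The crop confirms the silver tray at (419,215) and the housing with the bar in front. Its ends are at top-view (220.5,201.3) and (263.2,205.8). I triangulate the bar and work out the move.

```bash
cat >> h.py <<'E'
def move(X,yaw_y):
    """shift in tool axes (cm) and spin (deg) to TCP X with tool y at world yaw (deg)"""
    o=ctrl.get_obs();R=Ro.from_rotvec(o["orientation"]).as_matrix()
    cur=np.degrees(np.arctan2(R[1,1],R[0,1]));d=(yaw_y-cur+180)%360-180
    print("t",o["t"],"tcp",o["ee_pos"].round(1),"tilt z",R[:,2].round(3),"yaw",cur.round(1),"xyz cm",(R.T@(np.array(X)-o["ee_pos"])/10).round(2),"spin",round(-d,1))
E
python3 - <<'E'
from h import *
np.set_printoptions(precision=1,suppress=True)
for z in(119,125):print(plane("top",(220.5,201.3),z),plane("top",(263.2,205.8),z))
print(tri((330.7,152.3),(263.2,205.8)),tri((350.1,137.4),(220.5,201.3)),tri((330.7,152.3),(220.5,201.3)))
print(plane("top",(208,272),45),plane("top",(211,95),85),plane("top",(334,102),80))
move([472,165,220],-5.3)
E
```

```text
[478.4 219.1 119. ] [470.1 111.6 119. ]
[477.7 217.8 125. ] [469.4 110.8 125. ]
(array([469. , 110. , 133.5]), np.float64(1.1130321153260574)) (array([477.3, 216.6, 131.2]), np.float64(0.9087440914458298)) (array([455. , 206.3,  91.4]), np.float64(63.63512021410921))
[300.1 257.6  45. ] [766.4 268.6  85. ] [758.6 -59.5  80. ]
t 0.1 tcp [ 236.8 -577.9  222. ] tilt z [-0.  0. -1.] yaw -67.7 xyz cm [ 49.9 -59.8   0.3] spin -62.4
```

```bash
python3 -m inch '[{"xyz":[8,-10,-2],"spin":-8},{"xyz":[15,-18,-2],"spin":-16},{"xyz":[22,-26,-2],"spin":-24},{"xyz":[29,-34,-2],"spin":-32},{"xyz":[35,-42,-2],"spin":-40},{"xyz":[41,-50,-2],"spin":-48},{"xyz":[46,-56,-2],"spin":-56},{"xyz":[49.9,-59.8,-2],"spin":-62.4},{"xyz":[49.9,-59.8,-2],"spin":-62.4},{"xyz":[49.9,-59.8,-2],"spin":-62.4},{"xyz":[49.9,-59.8,-2],"spin":-62.4},{"xyz":[49.9,-59.8,-2],"spin":-62.4},{"xyz":[49.9,-59.8,-2],"spin":-62.4},{"xyz":[49.9,-59.8,-2],"spin":-62.4},{"xyz":[49.9,-59.8,-2],"spin":-62.4},{"xyz":[49.9,-59.8,-2],"spin":-62.4},{"xyz":[49.9,-59.8,-2],"spin":-62.4},{"xyz":[49.9,-59.8,-2],"spin":-62.4},{"xyz":[49.9,-59.8,-2],"spin":-62.4},{"xyz":[49.9,-59.8,-2],"spin":-62.4}]' 0
python3 - <<'E'
from h import *
move([473,164,112],-5.3)
for n in("scene","top"):
    cv2.imwrite(f"pics/{n}1.png",ctrl.get_image(n)[:,:,::-1])
a=cv2.imread("pics/scene1.png")[60:240,260:460];b=cv2.imread("pics/top1.png")[90:270,160:360]
cv2.imwrite("pics/c2.png",cv2.resize(np.hstack([a,b]),(800,360),interpolation=cv2.INTER_CUBIC))
E
```

```text
t: 2.1
ee_pos: [471.5, 163.4, 242.7]
orientation: [-2.323, -2.113, 0.0]
ft_force: [-0.4, 0.1, 0.3]
width: 88.1
t 2.1 tcp [471.5 163.4 242.7] tilt z [-0.001  0.001 -1.   ] yaw -5.4 xyz cm [ 0.06  0.16 13.07] spin -0.1
```

View pics/c2.png

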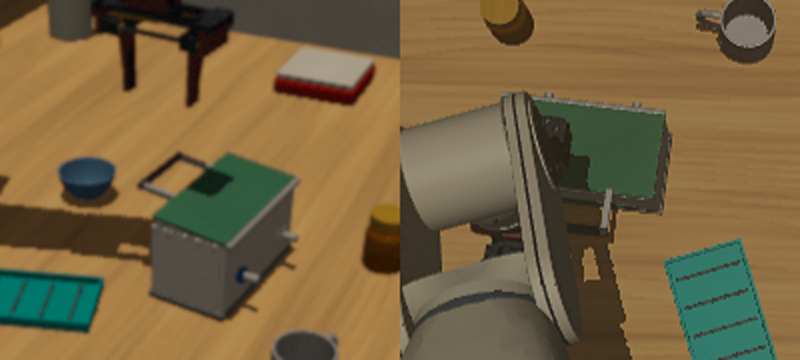

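The gripper is above the bar and the bar is clear below it. I half-close the jaws so the rear finger clears the flap edge, descend and grip.

```bash
python3 -m inch '[{"xyz":[0,0.2,0],"spin":0},{"xyz":[0,0.2,0],"spin":0},{"xyz":[0,0.2,0],"spin":0},{"xyz":[0,0.2,0],"spin":0},{"xyz":[0,0.2,3],"spin":0},{"xyz":[0,0.2,6],"spin":0},{"xyz":[0,0.2,9],"spin":0},{"xyz":[0,0.2,11],"spin":0},{"xyz":[0,0.2,13],"spin":0},{"xyz":[0,0.2,13],"spin":0},{"xyz":[0,0.2,13],"spin":0}]' 0.5
python3 -m inch '[{"xyz":[0,0,0],"spin":0},{"xyz":[0,0,0],"spin":0},{"xyz":[0,0,0],"spin":0},{"xyz":[0,0,0],"spin":0},{"xyz":[0,0,0],"spin":0},{"xyz":[0,0,0],"spin":0}]' 1
python3 - <<'E'
from h import *
ctrl.get_obs()
# arc about hinge: shift from current angle in tool axes (tool y = housing +x, z down)
o=ctrl.get_obs();print(o["ft_force"],o["width"])
r=160
for z0 in (131,):
    a0=np.arcsin((z0-115-4)/r)
    for a in np.arange(a0,1.95,.1):print(round(a,2),[0,round(r*(np.cos(a0)-np.cos(a))/10,1),round(-r*(np.sin(a)-np.sin(a0))/10,1)])
E
```

```text
t: 3.3
ee_pos: [473.6, 163.7, 113.0]
orientation: [-2.323, -2.113, 0.0]
ft_force: [0.4, 0.2, 0.4]
width: 44.0
t: 3.9
ee_pos: [473.2, 163.7, 113.1]
orientation: [-2.322, -2.113, 0.001]
ft_force: [-1.1, 0.0, 0.2]
width: 11.6
[-1.13333252  0.04316441  0.24293983] 11.576751504671481
0.08 [0, np.float64(0.0), np.float64(-0.0)]
0.18 [0, np.float64(0.2), np.float64(-1.6)]
0.28 [0, np.float64(0.6), np.float64(-3.1)]
0.38 [0, np.float64(1.1), np.float64(-4.7)]
0.48 [0, np.float64(1.7), np.float64(-6.1)]
0.58 [0, np.float64(2.5), np.float64(-7.5)]
0.68 [0, np.float64(3.5), np.float64(-8.8)]
0.78 [0, np.float64(4.5), np.float64(-10.0)]
0.88 [0, np.float64(5.7), np.float64(-11.1)]
0.98 [0, np.float64(7.0), np.float64(-12.0)]
1.08 [0, np.float64(8.3), np.float64(-12.9)]
1.18 [0, np.float64(9.8), np.float64(-13.6)]
1.28 [0, np.float64(11.3), np.float64(-14.1)]
1.38 [0, np.float64(12.8), np.float64(-14.5)]
1.48 [0, np.float64(14.4), np.float64(-14.7)]
1.58 [0, np.float64(16.0), np.float64(-14.8)]
1.68 [0, np.float64(17.6), np.float64(-14.7)]
1.78 [0, np.float64(19.2), np.float64(-14.5)]
1.88 [0, np.float64(20.7), np.float64(-14.1)]
```

Width is 11.6 mm, so the bar is held. I swing it up in two stages.

```bash
python3 -m inch '[{"xyz":[0,0.2,-1.6],"spin":0},{"xyz":[0,0.6,-3.1],"spin":0},{"xyz":[0,1.1,-4.7],"spin":0},{"xyz":[0,1.7,-6.1],"spin":0},{"xyz":[0,2.5,-7.5],"spin":0},{"xyz":[0,3.5,-8.8],"spin":0},{"xyz":[0,4.5,-10],"spin":0},{"xyz":[0,4.5,-10],"spin":0}]'
python3 - <<'E'
from h import *
o=ctrl.get_obs();print(o["ft_force"],o["moment"],o["width"]);move([473.2,163.7,113.1],-5.3)
E
```

```text
t: 4.7
ee_pos: [523.8, 159.0, 213.7]
orientation: [2.32, 2.111, 0.011]
ft_force: [16.9, -0.3, -17.8]
width: 11.2
[ 16.94297365  -0.27517346 -17.83504985] [-0.14639865 -2.89415664  0.01951498] 11.167454518669528
t 4.7 tcp [523.8 159.  213.7] tilt z [ 0.009  0.001 -1.   ] yaw -5.4 xyz cm [-0.03 -5.17 10.01] spin -0.1
```

```bash
python3 -m inch '[{"xyz":[0,1.2,-1],"spin":0},{"xyz":[0,2.6,-1.9],"spin":0},{"xyz":[0,4,-2.7],"spin":0},{"xyz":[0,5.5,-3.3],"spin":0},{"xyz":[0,7,-3.7],"spin":0},{"xyz":[0,7,-3.7],"spin":0}]'
python3 - <<'E'
from h import *
o=ctrl.get_obs();print(o["ft_force"],o["moment"],o["width"]);move([473.2,163.7,113.1],-5.3)
E
```

```text
t: 5.3
ee_pos: [594.8, 152.3, 252.5]
orientation: [2.32, 2.109, 0.014]
ft_force: [-2.8, -0.5, 9.0]
width: 10.9
[-2.76896976 -0.49998199  8.99230841] [-0.00920981  0.47025441  0.00618355] 10.909792413893777
t 5.3 tcp [594.8 152.3 252.5] tilt z [ 0.01   0.002 -1.   ] yaw -5.4 xyz cm [ -0.05 -12.35  13.81] spin -0.1
```

```bash
python3 -m inch '[{"xyz":[0,1.6,-0.3],"spin":0},{"xyz":[0,3.2,-0.4],"spin":0},{"xyz":[0,4.8,-0.3],"spin":0},{"xyz":[0,6.4,-0.1],"spin":0},{"xyz":[0,8,0.2],"spin":0},{"xyz":[0,8,0.2],"spin":0}]'
python3 - <<'E'
from h import *
o=ctrl.get_obs();print(o["ft_force"],o["width"]);move([473.2,163.7,113.1],-5.3)
E
python3 -m inch '[{"xyz":[0,0,0],"spin":0},{"xyz":[0,0,0],"spin":0},{"xyz":[0,0,0],"spin":0},{"xyz":[0,0,0],"spin":0},{"xyz":[0,0,-3],"spin":0},{"xyz":[0,0,-6],"spin":0},{"xyz":[0,-5,-8],"spin":0},{"xyz":[0,-10,-8],"spin":0},{"xyz":[0,-15,-8],"spin":0},{"xyz":[0,-20,-8],"spin":0},{"xyz":[0,-22,-8],"spin":0},{"xyz":[0,-22,-8],"spin":0}]' 0.5
python3 - <<'E'
from h import *
for n in("scene","top"):
    cv2.imwrite(f"pics/{n}2.png",ctrl.get_image(n)[:,:,::-1])
a=cv2.imread("pics/scene2.png")[60:240,260:460];b=cv2.imread("pics/top2.png")[90:270,160:360]
cv2.imwrite("pics/c3.png",cv2.resize(np.hstack([a,b]),(800,360),interpolation=cv2.INTER_CUBIC))
E
```

```text
t: 5.9
ee_pos: [675.7, 144.6, 250.8]
orientation: [2.32, 2.109, 0.015]
ft_force: [1.5, 0.5, 1.7]
width: 11.4
[1.52501566 0.51841915 1.65978957] 11.430514819970572
t 5.9 tcp [675.7 144.6 250.8] tilt z [ 0.012  0.002 -1.   ] yaw -5.5 xyz cm [ -0.07 -20.5   13.54] spin -0.2
t: 7.1
ee_pos: [452.9, 165.5, 328.8]
orientation: [2.318, 2.11, 0.016]
ft_force: [0.2, -0.3, -0.4]
width: 44.3
```

View pics/c3.png

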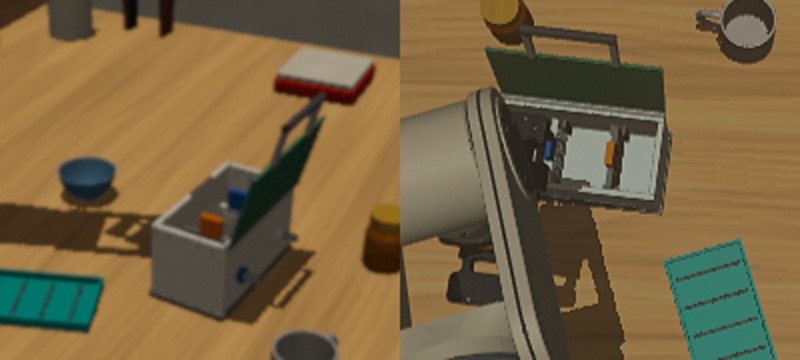

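The flap stands open, with the orange tab at top crop (609,153), i.e. pixel (312,143), and the blue tab at its left. I triangulate the orange tab.

```bash
python3 - <<'E'
from h import *
np.set_printoptions(precision=1,suppress=True)
C={}
for n,(r0,r1,c0,c1) in {"scene":(150,200,340,385),"top":(130,210,240,300)}.items():
    im=cv2.imread(f"pics/{n}2.png");hsv=cv2.cvtColor(im,cv2.COLOR_BGR2HSV)
    m=(hsv[...,0]>4)&(hsv[...,0]<18)&(hsv[...,1]>190)&(hsv[...,2]>110);k=np.zeros_like(m);k[r0:r1,c0:c1]=1
    c=biggest(m&k);C[n]=c[:,0].mean(0);print(n,cv2.boundingRect(c),C[n])
    C[n]=np.array(cv2.minAreaRect(c)[0])
print(C,tri(C["scene"],C["top"]),[plane("top",C["top"],z) for z in(97,111)])
move([573,115,170],84.7)
E
```

```text
scene (361, 167, 10, 5) [365.5 168.6]
top (263, 161, 4, 11) [264.4 166. ]
{'scene': array([365.5, 168.5]), 'top': array([264.5, 166. ])} (array([572.7, 113.8, 108.5]), np.float64(2.158232402971944)) [array([575.9, 115.9,  97. ]), array([573.1, 114.1, 111. ])]
t 7.2 tcp [456.3 165.6 329. ] tilt z [ 0.  0. -1.] yaw -5.4 xyz cm [-4.  11.9 16.1] spin -90.1
```

```bash
python3 -m inch '[{"xyz":[0,1,0],"spin":-8},{"xyz":[0,2,0],"spin":-16},{"xyz":[-1,3,0],"spin":-24},{"xyz":[-1,4,0],"spin":-32},{"xyz":[-2,5,0],"spin":-40},{"xyz":[-2,6,0],"spin":-48},{"xyz":[-3,7,1],"spin":-56},{"xyz":[-3,8,2],"spin":-64},{"xyz":[-4,9,4],"spin":-72},{"xyz":[-4,10,6],"spin":-80},{"xyz":[-4,11,9],"spin":-88},{"xyz":[-4,11.9,12],"spin":-90},{"xyz":[-4,11.9,12],"spin":-90},{"xyz":[-4,11.9,12],"spin":-90},{"xyz":[-4,11.9,12],"spin":-90}]'
python3 - <<'E'
from h import *
move([572.5,114.5,79],84.7)
E
```

```text
t: 8.7
ee_pos: [573.7, 114.8, 211.8]
orientation: [0.15, 3.123, 0.005]
ft_force: [-0.3, -0.3, -0.0]
width: 44.1
t 8.7 tcp [573.7 114.8 211.8] tilt z [ 0.016  0.003 -1.   ] yaw 84.5 xyz cm [ 0.32 -0.1  13.28] spin -0.2
```

```bash
python3 -m inch '[{"xyz":[0.1,0,3],"spin":0},{"xyz":[0.2,0,6],"spin":0},{"xyz":[0.3,-0.1,8],"spin":0},{"xyz":[0.3,-0.1,10],"spin":0},{"xyz":[0.3,-0.1,11.5],"spin":0},{"xyz":[0.3,-0.1,12.5],"spin":0},{"xyz":[0.3,-0.1,13.2],"spin":0},{"xyz":[0.3,-0.1,13.2],"spin":0},{"xyz":[0.3,-0.1,13.2],"spin":0}]'
python3 - <<'E'
from h import *
move([572.5,114.5,79],84.7)
a=ctrl.get_image("scene")[60:240,260:460,::-1];b=ctrl.get_image("top")[90:270,160:360,::-1]
cv2.imwrite("pics/c4.png",cv2.resize(np.hstack([a,b]),(800,360),interpolation=cv2.INTER_CUBIC))
E
```

```text
t: 9.6
ee_pos: [573.1, 114.6, 80.4]
orientation: [0.15, 3.122, 0.006]
ft_force: [-0.3, 0.0, -0.3]
width: 43.5
t 9.6 tcp [573.1 114.6  80.4] tilt z [ 0.016  0.003 -1.   ] yaw 84.5 xyz cm [ 0.06 -0.02  0.14] spin -0.2
```

View pics/c4.png

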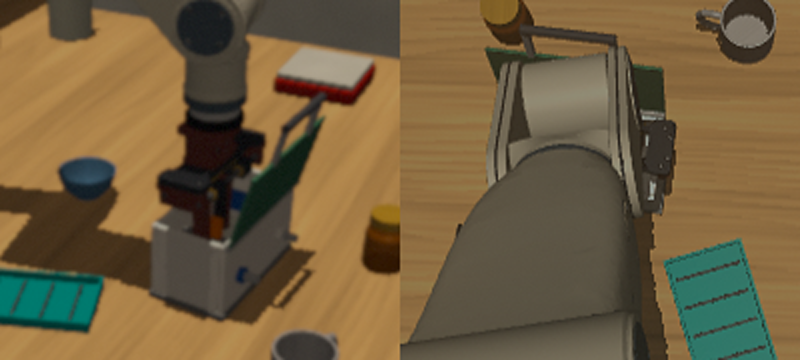

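The fingers straddle the orange tab at about scene crop (213,225), and the force is near zero. I close and check.

```bash
python3 -m inch '[{"xyz":[0,0,0],"spin":0},{"xyz":[0,0,0],"spin":0},{"xyz":[0,0,0],"spin":0},{"xyz":[0,0,0],"spin":0},{"xyz":[0,0,0],"spin":0},{"xyz":[0,0,-0.5],"spin":0},{"xyz":[0,0,-1],"spin":0},{"xyz":[0,0,-2],"spin":0},{"xyz":[0,0,-3],"spin":0},{"xyz":[0,0,-4],"spin":0},{"xyz":[0,0,-4],"spin":0}]' 1
```

```text
t: 10.8
ee_pos: [573.7, 114.6, 122.6]
orientation: [0.15, 3.118, 0.007]
ft_force: [-0.4, -0.5, -1.4]
width: 9.7
```

```bash
python3 -m inch '[{"xyz":[0,0,-2],"spin":0},{"xyz":[0,0,-4],"spin":0},{"xyz":[0,0,-6],"spin":0},{"xyz":[0,0,-8],"spin":0},{"xyz":[0,0,-10],"spin":0},{"xyz":[0,0,-12],"spin":0},{"xyz":[0,0,-12],"spin":0},{"xyz":[0,0,-12],"spin":0}]'
python3 - <<'E'
from h import *
print(ctrl.get_obs()["ft_force"],ctrl.get_obs()["width"])
move([469,-300,182],2.5)
E
```

```text
t: 11.6
ee_pos: [571.1, 114.3, 242.3]
orientation: [0.15, 3.118, 0.007]
ft_force: [0.1, -0.3, -1.7]
width: 9.8
[ 0.13503552 -0.32257263 -1.70747465] 9.81709474738001
t 11.6 tcp [571.1 114.3 242.3] tilt z [ 0.02   0.003 -1.   ] yaw 84.5 xyz cm [  6.32 -42.24   5.68] spin 82.0
```

```bash
python3 -m inch '[{"xyz":[0,-1,0],"spin":2},{"xyz":[0.4,-3,0],"spin":5},{"xyz":[0.9,-6,0],"spin":10},{"xyz":[1.3,-9,0],"spin":16},{"xyz":[1.8,-12,0],"spin":22},{"xyz":[2.2,-15,0],"spin":28},{"xyz":[2.7,-18,0],"spin":34},{"xyz":[3.1,-21,0],"spin":40},{"xyz":[3.6,-24,0],"spin":46},{"xyz":[4,-27,0],"spin":52},{"xyz":[4.5,-30,0],"spin":58},{"xyz":[5,-33,1],"spin":64},{"xyz":[5.4,-36,2],"spin":70},{"xyz":[5.9,-39,3.5],"spin":76},{"xyz":[6.2,-41,5],"spin":80},{"xyz":[6.3,-42.2,5.7],"spin":82},{"xyz":[6.3,-42.2,5.7],"spin":82},{"xyz":[6.3,-42.2,5.7],"spin":82},{"xyz":[6.3,-42.2,5.7],"spin":82},{"xyz":[6.3,-42.2,5.7],"spin":82}]'
python3 - <<'E'
from h import *
print(ctrl.get_obs()["ft_force"],ctrl.get_obs()["width"])
move([469,-300,182],2.5)
a=ctrl.get_image("scene")[:,:,::-1];cv2.imwrite("pics/f.png",a)
b=ctrl.get_image("top")[:,:,::-1];cv2.imwrite("pics/ft.png",b)
o=np.vstack([cv2.resize(a,(800,500))[100:400],cv2.resize(b,(800,500))[80:380]]);cv2.imwrite("pics/f2.png",o)
E
```

```text
t: 13.6
ee_pos: [469.8, -298.9, 182.5]
orientation: [2.161, 2.262, 0.026]
ft_force: [-1.5, -0.9, -0.8]
width: 9.9
[-1.54609508 -0.88308458 -0.78323343] 9.863338264222012
t 13.6 tcp [ 469.8 -298.9  182.5] tilt z [ 0.021  0.003 -1.   ] yaw 2.6 xyz cm [-0.1  -0.09  0.05] spin 0.1
```

View pics/f2.png

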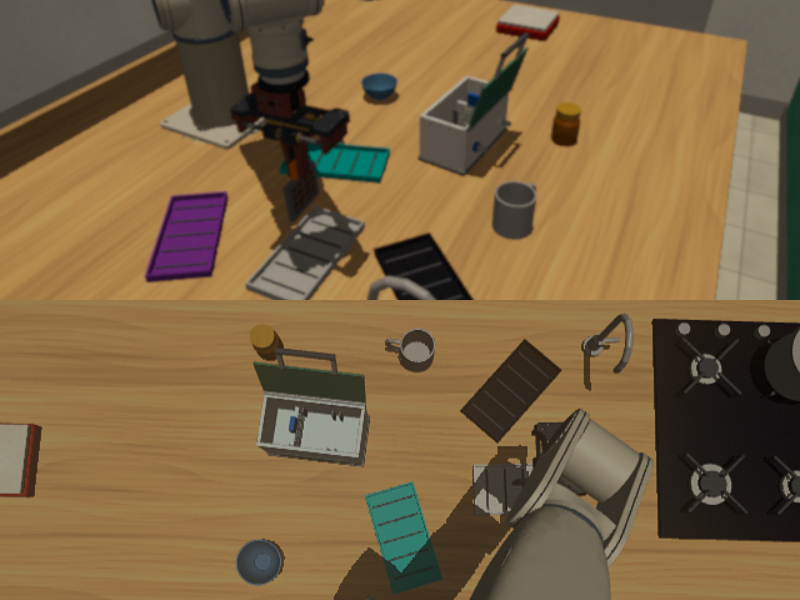

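The plate hangs over the silver tray with its mesh at scene (300,195). The blue tab is still in the housing and the flap is up. I check the plate's corners against projection.

```bash
python3 - <<'E'
from h import *
im=ctrl.get_image("scene")[:,:,::-1].copy()
d=np.array([.044,-.999,0]);c=np.array([469.8,-298.9,114])
P=[proj("scene",c+s*41*d+[0,0,h]) for s,h in((-1,0),(1,0),(1,70),(-1,70))];print(np.round(P,1).tolist())
S=6;x0,y0=195,175;a=cv2.resize(im[y0:y0+95,x0:x0+110],None,fx=S,fy=S,interpolation=cv2.INTER_CUBIC)
q=((np.array(P)-[x0,y0]+.5)*S).astype(int);cv2.polylines(a,[q],True,(0,255,0),1);cv2.imwrite("pics/f3.png",a)
print(ctrl.get_obs()["ft_force"],ctrl.get_obs()["qvel"].round(4))
E
```

```text
[[253.5, 233.9], [232.1, 256.8], [227.9, 230.0], [250.3, 207.8]]
[-0.36010827 -0.22842816 -0.54417516] [-0.0016  0.0046 -0.0002  0.0004 -0.0009  0.0002]
```

View pics/f3.png

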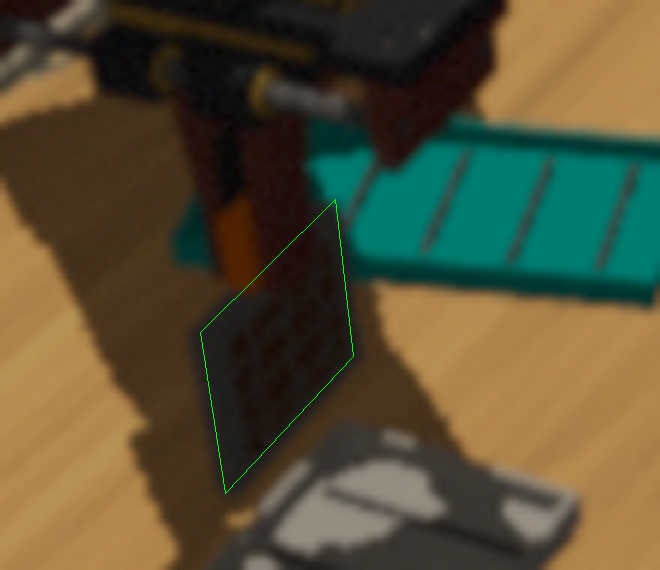

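The plate's outline matches the projected upright plate, centred and aligned. Handing in.

```bash
python3 -m inch '[{"xyz":[0,0,0],"spin":0},{"xyz":[0,0,0],"spin":0},{"xyz":[0,0,0],"spin":0},{"xyz":[0,0,0],"spin":0}]'; python3 -c "
from workcell import ctrl
print(ctrl.close_job())"
```

```text
t: 14.15
ee_pos: [469.6, -299.1, 182.3]
orientation: [2.162, 2.261, 0.026]
ft_force: [-0.3, 0.8, -0.8]
width: 9.9
the job is handed in; nothing more can be done
None
```

I opened the green flap by its bar and left it standing at about 1.85 rad. That angle is worked out from the bar's arc, and the pictures show the flap up. I then pinched the orange tab, drew the spent plate straight up and carried it to the silver tray. The job was handed in at 14.15 s with the plate still held; the hand-in gives no verdict.

**Plate:** The grip reads 9.9 mm on the 10 mm tab. The lower edge is about 114 mm above the counter, roughly 98 mm above the tray's rim. It is about 1 mm from the measured tray middle and about 0.1° off its length. The plate's outline in the scene camera fits the projected upright plate.

**Everything else:** The blue-tabbed plate is still in its slot in the last pictures. The tray, mug, jar and bowl were never touched and look unmoved, but I did not measure their positions again at the end.

**Forces:** The highest wrist reading was about 25 N, partway through the flap swing, because the bar started slightly higher than I first assumed. I corrected the arc from there. No check failed.

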